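# Reset the kiln controller with its interlock button pair

## Task

The kiln controller has tripped. With the fingertips, push its clear orange-edged guard all the way back, away from the robot, off the two green reset buttons, then press both green buttons fully down together, one fingertip on each, and keep them down until both indicator windows have turned from red to fully green; then let both buttons come up and move clear, leaving the guard open. Never press one green button alone, do not press the red stop button, and leave the pots, posts and jar where they stand.

Things in the scene. Friction and masses are not known exactly. Their poses are not given: they have to be found in the camera images.
- console: kiln controller, a fixed grey box 230 (x) by 280 (y) by 50 mm high; origin at the centre of its underside, x to its back (roughly away from the robot), y to its left. The guard slides between two aluminium rails along x at y = +61 and -61 mm, 6 mm thick, 34 mm above the box's top. A fixed black selector switch, 24 mm high, stands on top at x = -50, y = -103 mm
- guard (a joint): slide of the guard along the controller's +x, m: 0 closed over the green buttons, 0.064 fully open at its end stop; needs about 1.5 N and stays where it is left; starts 0 to 12 mm open
- guard_plate (a point): centre of the upper face of the guard, a clear plate with orange edges, 50 (x) by 110 (y) by 4 mm, this face 32 mm above the controller's top; closed, it lies right over the middle between the green buttons; fully open, its front edge is 39 mm behind that middle
- guard_fin (a point): centre of the front face (towards the controller's -x, the face to push) of the upright orange fin on the guard: the fin is 8 mm thick, 80 mm wide along y and rises 26 mm above the guard plate, from 32 to about 58 mm above the controller's top; this point is 13 mm above the plate's upper face and moves with the guard
- reset_left_top (a point): centre of the top of the left (+y) green reset button, a cap 28 mm across standing 23 mm above the controller's top when up; it lies at x = -50, y = +30 mm of the controller, so the two green buttons are 60 mm apart centre to centre along the controller's y
- reset_right_top (a point): centre of the top of the right (-y) green reset button, the same as the left one, at x = -50, y = -30 mm of the controller
- reset_left (a joint): press of the left green button, m: 0 up, 0.007 fully down; springs back. Fully down takes about 4 to 5 N
- reset_right (a joint): press of the right green button, m: the same as the left
- shutter_left (a joint): slide of the left green indicator shutter, m: 0 parked under the black hood (left window red) to 0.030 fully across (left window green); starts 0 to 6 mm out and cannot be touched. It creeps outward (controller's +y), taking about 2 to 4 s, while the left green button is fully down, does not move while it is only half down, and stays where it is when the button is released
- shutter_right (a joint): the same for the right shutter, worked by the right green button; it creeps towards the controller's -y
- window_left (a point): centre of the left indicator window, 36 (x) by 31 (y) mm, on the controller's top near its back edge, at x = +78, y = +47 mm of the controller, 11 mm above its top; a black hood 64 mm wide lies between the two windows
- window_right (a point): centre of the right indicator window, the same at y = -47 mm
- stop_top (a point): centre of the top of the red stop button, a cap 32 mm across on a yellow collar, 22 mm above the controller's top, at x = -50, y = +103 mm of the controller; not to be pressed
- stop (a joint): press of the red stop button, m: 0 up, 0.006 fully down; leave it up
- bowl: off-white clay bowl, 110 across, 50 high (mm), loose; origin at the centre of its underside; leave it where it stands
- post_a: tan kiln post standing on the table, 38 across, 75 high (mm), loose; origin at the centre of its underside; leave it where it stands
- post_b: short tan kiln post standing on the controller, 38 across, 50 high, near the controller's back left corner (mm), loose; origin at the centre of its underside; leave it where it stands
- glaze_jar: glaze jar, 64 across, 85 high, black cap (mm), loose; origin at the centre of its underside; leave it where it stands
- cup: pinkish bisque cup, 72 across, 80 high (mm), loose; origin at the centre of its underside; leave it where it stands
- knob_lid: off-white clay lid with a knob, 84 across, 46 high (mm), loose; origin at the centre of its underside; leave it where it stands
Mind the look-alikes: they are no part of the job. What is shaped like the cup but blue or purple is not meant.

How it is judged:
By the outcome, as a careful person would: the job done as asked, in the order asked, and still so for the second after the job is handed in, with the robot touching nothing.
It also fails if it takes over 48 s, if anything falls off the work surface, if the arm or the gripper's body presses on something with over 40 N, if the wrist force passes 120 N, or if a joint passes its speed limit or range.

## Robot

A 6-joint arm with a two-finger parallel gripper is mounted at the origin on the work surface. World frame = base frame: x ahead of the robot, y to its left, z up, the work surface at z = 0. Lengths are in m, angles in rad, forces in N, time in s.
With the tool pointing down it reaches from about 0.4 to 0.825 m from the base axis. Payload 7 kg.
Tool frame: the origin (TCP) lies midway between the tips of the shut fingers; the grasp point (between the pads) lies 19 mm behind it; z points along the fingers, y is the line along which they close (so a half turn about z gives the same grasp; the last joint's range is limited). The gripper opens to 88 mm and grips with 3 to 60 N. Pads are 19 mm wide; open, the fingers measure 130 mm over their backs; the gripper's body (78 mm by 193 mm) begins 47 mm behind the grasp point.
Start: joints at [1.412, 0.359, 0.012, 0, -1.224, -0.288], TCP at [0.292, 0.609, 0.227] pointing down, gripper open.
Joint ranges: [-3.07, 3.07], [-1.43, 2.12], [-1.02, 1.25], [-3.03, 1.67], [-3.05, -0], [-3.03, 3.03]. Speed limits (rad/s): [2.39, 2.39, 3.01, 3.14, 3.14, 3.14].

## Interface

Orientations are given as [roll, pitch, yaw] about the fixed x, y, z axes, in that order (R = Rz(yaw) Ry(pitch) Rx(roll)).
In Python, from station import arm gives the robot as it stands. The module is installed in compiled form; this text tells all that it offers.
- The arm moves only by the tool carry_out, never from a script. Its argument "commands" is a list of rows, each a list of 4 numbers: the shift along the world's x, y, z in units of 50 mm (1.0 is 50 mm), then the turn about the world's z in units of 6 degrees (1.0 is 6 degrees). A call has exactly 10 rows; each row is the pose to reach, as a shift and turn from the pose commanded when the call began; what a row does not reach only later rows make up. A row lasts 1/8 s, in which the tool goes at most 62.5 mm and 10.7 degrees, less where a joint would pass 70% of its speed; a pose out of reach is approached as far as the arm can. A call with a gripper value outside its range is refused whole. "claw" is the closure, from 0 (fully open) to 1 (shut), set as the call begins (left out, the last holds). The fingers move at their own pace and stop on an object; "force" is the grip in N (left out, the last holds). Time passes only in rows, so rows that repeat a pose let the fingers close, or fill a call up. It gives the time, the measured TCP pose, the force, the opening and the grip force at its end, in the units of the state.
- arm.get_state(): the state, without advancing time (a new reading comes with each control period).
- arm.grab_frame(name): name is "side" or "top" or "wrist"; returns a dict with "pixels" (384x512x3 uint8, red, green, blue), "fx", "fy", "cx", "cy" (pixels), "eye" and "orientation" of the camera in the world. Camera axes: x right, y down, z forward; pixel columns grow to the right and rows downward; lengths in m; the calibration is good to about 2 mm. A picture is of the moment at which its call begins. There is no depth.
- arm.job_done(): hands the job in; it is judged then, once.
Trained networks look in a picture, given as the dict that the camera call returned (one of the last four; its "shot" number tells which), for a name from the list of things; names that differ only in an ending like _2 or _b are one class to them, and where a whole thing is asked for, a point or a joint stands for the part that bears it (a point fixed in the world has none). Each returns a list of dicts, best first, with "conf" (0 to 1); they miss things now and then, are a little off and sometimes report something else, mostly with a low value. They report only what shows in the picture. A call takes as long as a camera call. They do not tell look-alikes from the thing itself.
- arm.regions_of(picture, query): "pixels" (384x512 bool, what is visible of it) and "uv" ([column, row] in pixels, amid what is visible of it).
- arm.mark_of(picture, query): "uv" ([column, row] in pixels: a listed point, or the origin of a listed thing).
The state is a dict: "t": time; "q": joint angles; "qd": joint speeds; "joint_efforts": joint torques, N m; "eef_pos": TCP position; "ee_rot": TCP orientation; "force": force on the tool from outside, world axes, zero at the start; "moment": the same for the moment, N m; "width": finger opening in m; "gripper_force": force on a finger pad.
Only numpy, scipy, OpenCV 4.12 (cv2) and the standard library are available. Lean on these libraries where they do the work, as an engineer would, in place of code of your own. Each camera call takes 0.05 s, during which the arm holds its last target. There are 200 camera calls.

## Working session

There is one attempt and no reset: what is moved stays moved. The work goes in short steps, Python scripts to look and compute and a tool call to move; the robot and the scene stay as the last step left them, time stands still between calls to the robot, and variables do not carry over. Pictures are saved under pics/ and viewed, at most 10 in all, crops included, and the job is handed in when it is done.

Besides the shell and the picture viewer there is one more tool, called after "Request:" by a JSON object that holds its "op" and its "data", one argument or row to a line. carry_out: Moves the arm, as the interface text tells. Its arguments: {"type":"object","properties":{"commands":{"type":"array","items":{"type":"array","items":{"type":"number"}}},"claw":{"type":"number"},"force":{"type":"number"}},"required":["commands"]}

```bash
mkdir -p pics; cat > h.py <<'E'
import numpy as np, cv2
from station import arm
def Rm(f):
    o=np.array(f["orientation"],float)
    if o.shape==(3,3): return o
    if o.size==3:
        r,p,y=o
        return cv2.Rodrigues(np.array([0,0,y]))[0]@cv2.Rodrigues(np.array([0,p,0]))[0]@cv2.Rodrigues(np.array([r,0,0.]))[0]
    from scipy.spatial.transform import Rotation as S
    return S.from_quat(o).as_matrix()
def proj(f,P):
    c=(np.atleast_2d(P)-np.array(f["eye"]))@Rm(f)
    return np.c_[f["fx"]*c[:,0]/c[:,2]+f["cx"],f["fy"]*c[:,1]/c[:,2]+f["cy"]]
def at_z(f,uv,z):
    d=Rm(f)@np.array([(uv[0]-f["cx"])/f["fx"],(uv[1]-f["cy"])/f["fy"],1])
    e=np.array(f["eye"]); return e+d*(z-e[2])/d[2]
def save(f,n,box=None,s=1):
    im=f["pixels"][:,:,::-1]
    if box: im=im[box[1]:box[3],box[0]:box[2]]
    cv2.imwrite("pics/"+n,cv2.resize(im,None,fx=s,fy=s,interpolation=cv2.INTER_CUBIC))
E
python3 - <<'E'
from h import *
fs={n:arm.grab_frame(n) for n in("top","side")}
print({k:(v["eye"],v["orientation"],v["fx"]) for k,v in fs.items()})
save(fs["top"],"a_top.png",s=1.5);save(fs["side"],"a_side.png",s=1.5)
Z={"reset_left_top":.073,"reset_right_top":.073,"stop_top":.072,"guard_plate":.082,"guard_fin":.095,"window_left":.061,"window_right":.061,"console":0,"post_b":.05}
for n,f in fs.items():
  for q,z in Z.items():
    r=arm.mark_of(f,q)[:2]
    print(n,q,[(round(d["conf"],2),np.round(d["uv"]).tolist(),np.round(at_z(f,d["uv"],z)[:2],4).tolist()) for d in r])
print(arm.get_state())
E
```

```text
{'top': (array([0.43362419, 0.0564146 , 1.0559546 ]), array([-2.99314029, -0.0368452 , -1.56899932]), 393.5671012932647), 'side': (array([ 0.29254718, -0.69442711,  0.66309552]), array([-2.21613181, -0.01130025, -0.37842952]), 424.3550988701086)}
top reset_left_top [(0.48, [258.0, 175.0], [0.6302, 0.0155])]
top reset_right_top [(0.29, [219.0, 149.0], [0.6971, 0.1179])]
top stop_top []
top guard_plate [(0.91, [251.0, 231.0], [0.4877, 0.0348])]
top guard_fin [(0.94, [251.0, 226.0], [0.4994, 0.0353])]
top window_left [(0.73, [229.0, 180.0], [0.6191, 0.0902])]
top window_right [(0.74, [256.0, 180.0], [0.6216, 0.0204])]
top console [(0.76, [248.0, 211.0], [0.5476, 0.0407])]
top post_b [(0.77, [202.0, 192.0], [0.5907, 0.1599]), (0.76, [171.0, 198.0], [0.5725, 0.2393])]
side reset_left_top []
side reset_right_top []
side stop_top [(0.66, [195.0, 173.0], [0.4874, 0.1429]), (0.26, [210.0, 184.0], [0.51, 0.0876])]
side guard_plate [(0.9, [212.0, 194.0], [0.4984, 0.0359])]
side guard_fin []
side window_left [(0.83, [251.0, 173.0], [0.6233, 0.1098])]
side window_right [(0.86, [270.0, 194.0], [0.6315, 0.012])]
side console [(0.97, [227.0, 217.0], [0.5318, 0.0384])]
side post_b [(0.83, [214.0, 167.0], [0.548, 0.1829]), (0.52, [233.0, 166.0], [0.5963, 0.1671])]
{'t': 1.0, 'q': array([ 1.41209744e+00,  3.58586715e-01,  1.19106752e-02, -1.41502053e-06,
       -1.22409945e+00, -2.88117913e-01]), 'qd': array([ 0.00051005,  0.00072648, -0.00046216, -0.00034341, -0.0012602 ,
       -0.00195097]), 'joint_efforts': array([-1.20107857e-04, -5.82392299e+01,  2.93300271e+01,  7.00259104e+00,
        1.25743321e-02, -6.27207044e-06]), 'eef_pos': array([0.29166218, 0.60871608, 0.22657424]), 'ee_rot': array([-3.14157306e+00,  7.19625134e-06, -4.46817275e-01]), 'force': array([1.01260639e-03, 4.24072064e-01, 1.08156952e+00]), 'moment': array([-0.01694023,  0.00798003, -0.01482861]), 'gripper_force': 0.0, 'width': 0.0873577040061677}
```

View pics/a_top.png

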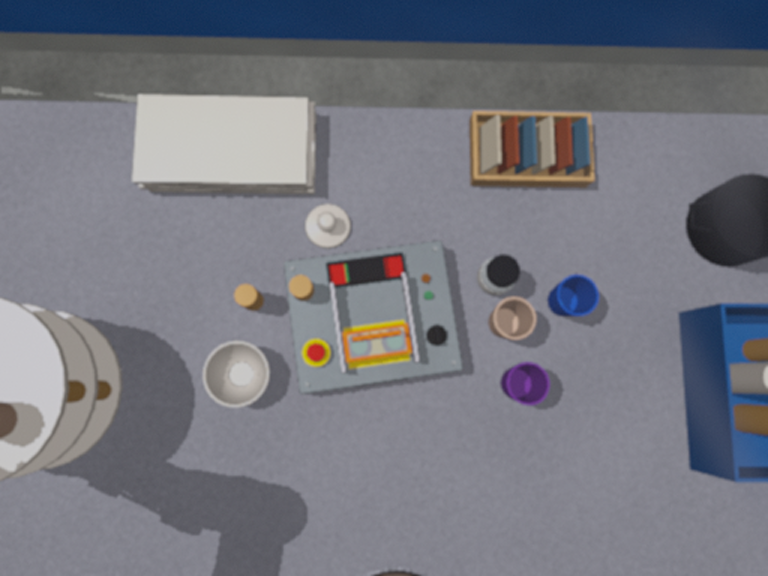

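View pics/a_side.png

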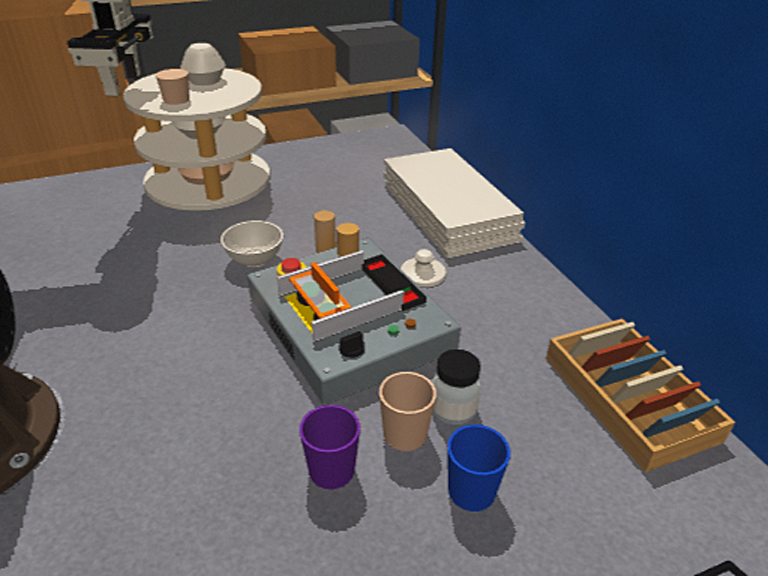

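The top view shows the console with corners near (192,175), (295,161), (307,248) and (202,261) in native pixels. The guard is closed, the stop button is at (211,235) and the selector at (291,223). A tall tiered stand is at the left, between the arm and the console. Next I fit the console pose from crops and size the stand.

```bash
python3 - <<'E'
from h import *
f=arm.grab_frame("top");g=arm.grab_frame("side")
a=cv2.resize(f["pixels"][150:270,180:320,::-1],None,fx=5.5,fy=5,interpolation=cv2.INTER_CUBIC)
cv2.imwrite("pics/b_top.png",a[:600,:800])
b0=at_z(g,(138,122),.02);print("stand base",b0)
for z in(.1,.2,.25,.3,.35,.4): print(z,proj(g,[b0[0],b0[1],z]).round(),proj(f,[b0[0],b0[1],z]).round())
from scipy.optimize import least_squares
# segment colours
def cent(f,m):
    n,l,s,c=cv2.connectedComponentsWithStats(m.astype(np.uint8)); 
    return [(int(s[i,4]),c[i].round(1).tolist()) for i in range(1,n) if s[i,4]>15]
for n,i in(("top",f),("side",g)):
    r,gg,b=[i["pixels"][:,:,k].astype(int) for k in range(3)]
    print(n,"red",cent(i,(r>150)&(gg<60)&(b<60)))
    print(n,"dark",cent(i,(r<50)&(gg<50)&(b<50)))
    print(n,"orange",cent(i,(r>190)&(gg>60)&(gg<140)&(b<60)))
    for q in("console","stop"):
        for d in arm.regions_of(i,q)[:1]:
            h=cv2.convexHull(np.argwhere(d["pixels"])[:,::-1].astype(np.int32)); print(n,q,d["conf"],d["uv"],cv2.approxPolyDP(h,4,True)[:,0].tolist())
E
```

```text
stand base [0.41402106 0.55374061 0.02      ]
0.1 [[134.  99.]] [[ 30. 262.]]
0.2 [[129.  67.]] [[  4. 262.]]
0.25 [[126.  50.]] [[-11. 263.]]
0.3 [[123.  32.]] [[-28. 264.]]
0.35 [[120.  13.]] [[-48. 264.]]
0.4 [[117.  -7.]] [[-70. 265.]]
top red [(109, [262.6, 177.1]), (99, [224.6, 182.5]), (80, [210.4, 234.4])]
top dark [(121, [509.6, 152.4]), (707, [473.1, 159.5]), (288, [335.0, 180.5]), (280, [244.1, 180.1]), (99, [291.0, 223.1])]
top orange [(43, [231.4, 229.4]), (56, [250.1, 223.5]), (17, [272.1, 230.3]), (26, [257.0, 236.5])]
top console 0.56 [250.0, 212.2] [[307, 246], [201, 261], [190, 176], [293, 161]]
side red [(41, [194.3, 174.8]), (30, [250.7, 176.8]), (40, [272.7, 198.0])]
side dark [(2090, [96.3, 23.2]), (24, [149.4, 7.2]), (1421, [212.4, 13.1]), (89, [264.8, 7.5]), (459, [291.4, 36.2]), (20, [141.1, 13.8]), (25, [156.6, 15.5]), (82, [262.9, 68.9]), (28, [248.1, 63.6]), (17, [200.9, 69.8]), (520, [261.0, 186.9]), (1974, [9.8, 266.1]), (28, [200.9, 199.6]), (137, [187.3, 223.5]), (225, [234.4, 229.8]), (586, [305.1, 245.0]), (164, [481.3, 379.6])]
side orange [(74, [216.2, 184.3]), (121, [206.0, 196.8]), (32, [228.8, 201.6])]
side console 0.63 [229.9, 213.0] [[306, 228], [217, 269], [168, 201], [166, 183], [246, 159], [306, 216]]
side stop 0.58 [194.4, 177.1] [[201, 178], [190, 181], [188, 174], [197, 171]]
```

View pics/b_top.png

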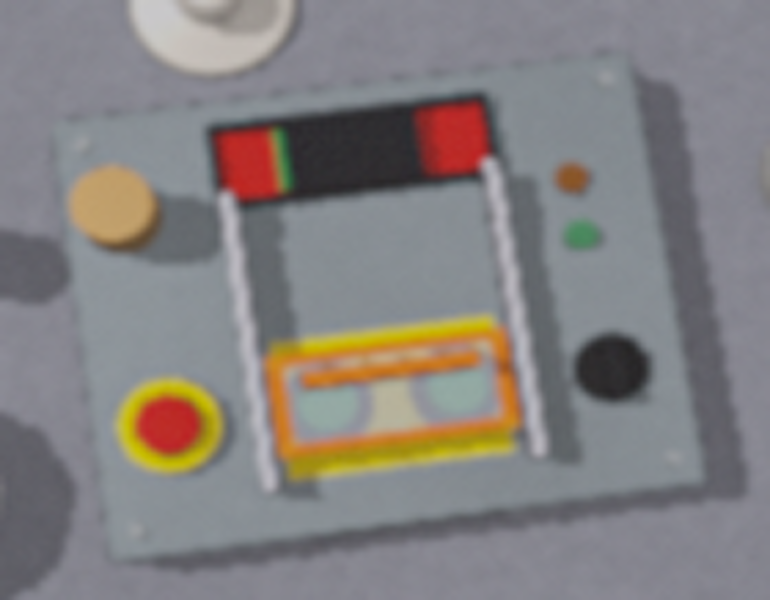

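The crop shows both windows red, with a thin green strip on the left. The guard fin is along crop (300–490, 365). The console is yawed about +7°. The stand is about 0.2 m tall with ware on top, so I will rise before crossing.

```bash
cat > fit.py <<'E'
from h import *
from scipy.optimize import least_squares
def cw(p,P):
    c,s=np.cos(p[2]),np.sin(p[2]);P=np.atleast_2d(P).astype(float)
    return np.c_[p[0]+c*P[:,0]-s*P[:,1],p[1]+s*P[:,0]+c*P[:,1],P[:,2]]
def fit(obs): # obs: list of (frame, local pts, uv)
    r=lambda p:np.concatenate([(proj(f,cw(p,P))-uv).ravel() for f,P,uv in obs])
    s=least_squares(r,[.55,.04,.13],loss="soft_l1"); return s.x,r(s.x)
E
python3 - <<'E'
from fit import *
f=arm.grab_frame("top");g=arm.grab_frame("side")
C=[[.115,.14,.05],[.115,-.14,.05],[-.115,-.14,.05],[-.115,.14,.05],[-.05,-.103,.074],[-.05,.103,.072]]
crop=np.array([[55,125],[628,55],[705,485],[112,558],[612,368],[170,424]])
uv=crop/[5.5,5]+[180,150]
C2=[[.115,-.14,.05],[-.115,-.14,.05],[-.115,.14,.05],[-.05,.103,.072]]
uv2=np.array([[458,323],[323,378],[250,274],[291,264]])/1.5
o1=(f,np.array(C),uv);o2=(g,np.array(C2),uv2)
for o in([o1],[o2],[o1,o2]):
    p,r=fit(o);print(p.round(4),np.degrees(p[2]).round(2),r.reshape(-1,2).round(1).tolist())
np.save("pose.npy",p)
c,s=np.cos(p[2]),np.sin(p[2])
for i,uvf,z in((f,(251,226),.095),(f,(251,231),.082),(f,np.array([390,372])/[5.5,5]+[180,150],.108),(f,np.array([405,452])/[5.5,5]+[180,150],.082),(f,np.array([390,340])/[5.5,5]+[180,150],.082),(g,(212,194),.082)):
    d=at_z(i,uvf,z)[:2]-p[:2];print("local",(c*d[0]+s*d[1]).round(4),(-s*d[0]+c*d[1]).round(4))
print("mid",cw(p,[-.05,0,.073]))
E
```

```text
[0.543  0.0402 0.1431] 8.2 [[-1.2, -1.0], [1.0, -0.9], [0.9, 0.4], [-0.9, 1.6], [0.8, -0.2], [-0.6, 0.2]]
[0.5495 0.0447 0.1531] 8.77 [[2.6, 0.3], [0.0, 0.7], [-2.7, -1.3], [-0.1, -2.0]]
[0.5449 0.0409 0.1473] 8.44 [[-1.6, -1.5], [0.5, -1.8], [0.8, -0.6], [-0.9, 1.1], [0.6, -1.1], [-0.8, -0.4], [1.4, 2.1], [-2.1, 2.5], [-4.1, -0.3], [-1.4, -0.8]]
local -0.0454 0.0004
local -0.0568 0.0017
local -0.0424 0.0005
local -0.0805 -0.0014
local -0.0249 -0.0026
local -0.0473 0.001
mid [[0.4954013  0.03353589 0.073     ]]
```

Request:
{"op": "carry_out", "data": {
  "commands": [
    [0,0,1,0],
    [0,0,2,0],
    [0,0,3,0],
    [0,0,3.6,0],
    [0,-1,3.6,0],
    [0,-2,3.6,1],
    [0,-3,3.6,2],
    [0.3,-4,3.6,3],
    [0.6,-5,3.6,4],
    [1,-6,3.6,5]
  ],
  "claw": 0.54
}}

```text
t: 2.65
eef_pos: [0.3417, 0.307, 0.407]
ee_rot: [-3.141, -0.001, 0.081]
force: [1.6, 0.8, 1.0]
width: 0.0403
gripper_force: 0.0
```

Request:
{"op": "carry_out", "data": {
  "commands": [
    [0.3,-1,0,0.3],
    [0.7,-2,-0.3,0.6],
    [1.1,-3,-0.8,0.6],
    [1.5,-3.8,-1.5,0.6],
    [1.9,-4.6,-2.2,0.6],
    [2.3,-5.2,-2.8,0.6],
    [2.64,-5.53,-3.3,0.6],
    [2.64,-5.53,-3.3,0.6],
    [2.64,-5.53,-3.3,0.6],
    [2.64,-5.53,-3.3,0.6]
  ]
}}

```text
t: 3.9
eef_pos: [0.4739, 0.0329, 0.2427]
ee_rot: [-3.141, -0.002, 0.141]
force: [-0.4, -0.5, -0.3]
width: 0.0405
gripper_force: 0.0
```

```bash
python3 - <<'E'
from fit import *
p=np.load("pose.npy")
w=arm.grab_frame("wrist");save(w,"c_wrist.png",s=1.5);s=arm.get_state();print(s["eef_pos"],s["ee_rot"],w["eye"],w["orientation"])
L={"reset_left_top":[-.05,.03,.073],"reset_right_top":[-.05,-.03,.073],"stop_top":[-.05,.103,.072],"window_left":[.078,.047,.061],"window_right":[.078,-.047,.061],"guard_plate":[-.05,0,.082],"guard_fin":[-.045,0,.095]}
for q,l in L.items():
    print(q,proj(w,cw(p,l)).round(),[(round(d["conf"],2),np.round(d["uv"],1).tolist()) for d in arm.mark_of(w,q)[:2]])
E
```

```text
[0.47383535 0.0329489  0.24262601] [-3.14099569e+00 -1.96299129e-03  1.40765843e-01] [0.5453481  0.04194387 0.40135928] [ 2.86851891e+00  8.78607691e-05 -1.42890635e+00]
reset_left_top [[233. 155.]] []
reset_right_top [[285. 155.]] []
stop_top [[169. 155.]] [(0.74, [169.7, 154.4])]
window_left [[214.  33.]] [(0.75, [216.3, 31.1])]
window_right [[303.  32.]] [(0.94, [303.1, 31.4]), (0.72, [436.4, 76.0])]
guard_plate [[259. 156.]] [(0.56, [260.7, 155.8]), (0.46, [302.5, 34.4])]
guard_fin [[259. 153.]] [(0.96, [258.5, 157.3]), (0.54, [260.2, 105.7])]
```

View pics/c_wrist.png

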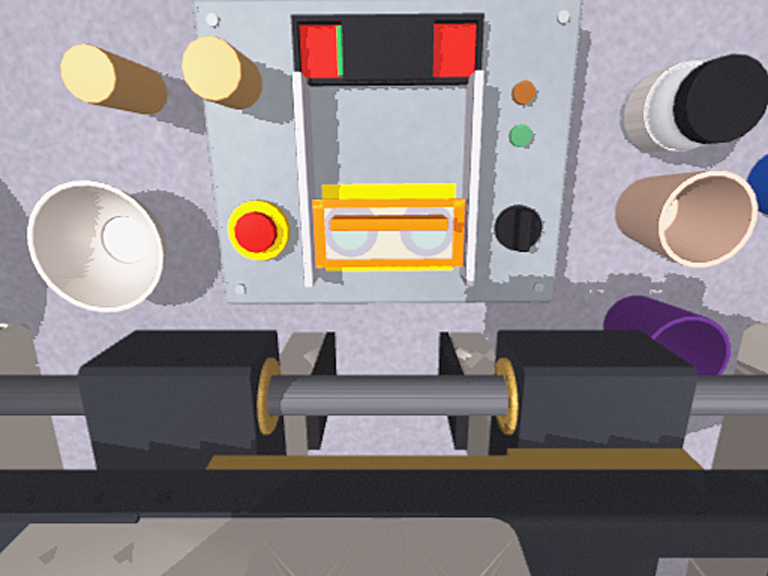

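The wrist view agrees with the fit: stop at (169.7,154.4) against (169,155) predicted, and the fin at about (259,150). The fingers are centred on the guard. Next I descend in front of the fin to about z = 0.093.

Request:
{"op": "carry_out", "data": {
  "commands": [
    [-0.06,-0.06,-0.6,0.06],
    [-0.06,-0.06,-1.2,0.06],
    [-0.06,-0.06,-1.8,0.06],
    [-0.06,-0.06,-2.3,0.06],
    [-0.06,-0.06,-2.6,0.06],
    [-0.06,-0.06,-2.85,0.06],
    [-0.06,-0.06,-2.98,0.06],
    [-0.06,-0.06,-2.98,0.06],
    [-0.06,-0.06,-2.98,0.06],
    [-0.06,-0.06,-2.98,0.06]
  ]
}}

```text
t: 5.55
eef_pos: [0.471, 0.0294, 0.0931]
ee_rot: [-3.141, -0.001, 0.146]
force: [-0.8, 0.5, -0.4]
width: 0.0406
gripper_force: 0.0
```

Request:
{"op": "carry_out", "data": {
  "commands": [
    [0.2,0.03,0,0],
    [0.4,0.06,0,0],
    [0.55,0.082,0,0],
    [0.7,0.104,0,0],
    [0.85,0.126,0,0],
    [1.0,0.148,0,0],
    [1.15,0.17,0,0],
    [1.3,0.193,0,0],
    [1.4,0.207,0,0],
    [1.4,0.207,0,0]
  ]
}}

```text
t: 6.8
eef_pos: [0.5415, 0.0397, 0.0927]
ee_rot: [-3.142, -0.001, 0.146]
force: [-0.3, -0.2, -0.3]
width: 0.0405
gripper_force: 0.0
```

```bash
python3 - <<'E'
from fit import *
w=arm.grab_frame("wrist");save(w,"d_wrist.png",(130,20,390,240),s=2.5)
E
```

```text
(no output)
```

View pics/d_wrist.png

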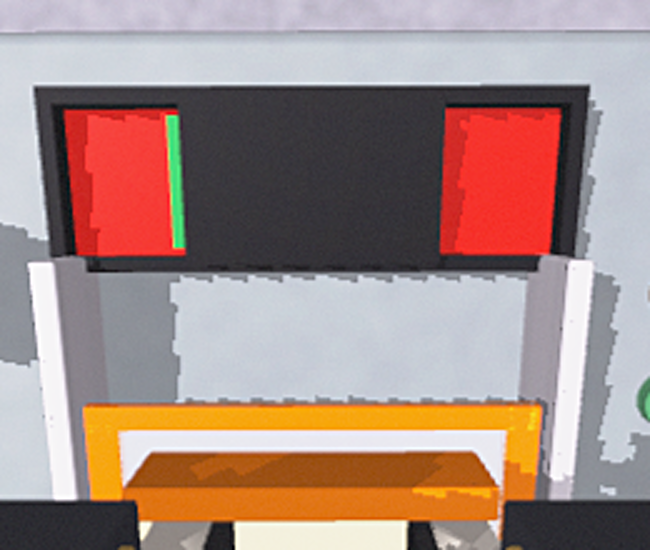

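The guard is moving ahead of the fingers and is not yet at its stop. I push on gently.

Request:
{"op": "carry_out", "data": {
  "commands": [
    [0.05,0.007,0,0],
    [0.1,0.015,0,0],
    [0.14,0.021,0,0],
    [0.18,0.027,0,0],
    [0.22,0.033,0,0],
    [0.25,0.037,0,0],
    [0.28,0.041,0,0],
    [0.28,0.041,0,0],
    [0.28,0.041,0,0],
    [0.28,0.041,0,0]
  ]
}}

```text
t: 8.1
eef_pos: [0.5547, 0.0416, 0.0925]
ee_rot: [-3.142, -0.0, 0.146]
force: [-1.1, -0.3, -0.2]
width: 0.0404
gripper_force: 0.2
```

Request:
{"op": "carry_out", "data": {
  "commands": [
    [0.02,0.003,0,0],
    [0.04,0.006,0,0],
    [0.06,0.009,0,0],
    [0.08,0.012,0,0],
    [0.1,0.015,0,0],
    [0.12,0.018,0,0],
    [0.12,0.018,0,0],
    [0.12,0.018,0,0],
    [0.12,0.018,0,0],
    [0.12,0.018,0,0]
  ]
}}

```text
t: 9.35
eef_pos: [0.5551, 0.0414, 0.092]
ee_rot: [3.141, 0.01, 0.145]
force: [-21.7, 2.6, 16.4]
width: 0.0408
gripper_force: 10.4
```

The wrist force reads 21.7 N against travel, so the guard is at its end stop. I back off over the buttons and check.

Request:
{"op": "carry_out", "data": {
  "commands": [
    [-0.15,-0.02,0,0],
    [-0.35,-0.05,0.1,0],
    [-0.6,-0.08,0.15,0],
    [-0.85,-0.12,0.15,0],
    [-1.1,-0.15,0.15,0],
    [-1.3,-0.18,0.15,0],
    [-1.3,-0.18,0.15,0],
    [-1.3,-0.18,0.15,0],
    [-1.3,-0.18,0.15,0],
    [-1.3,-0.18,0.15,0]
  ]
}}

```text
t: 10.6
eef_pos: [0.4958, 0.0335, 0.0999]
ee_rot: [3.142, 0.0, 0.146]
force: [-0.4, 0.8, -0.3]
width: 0.0401
gripper_force: 0.0
```

```bash
python3 - <<'E'
from fit import *
p=np.load("pose.npy")
w=arm.grab_frame("wrist");s=arm.get_state()
save(w,"e_wrist.png",s=1.5)
f=arm.grab_frame("side");save(f,"e_side.png",(150,140,310,260),s=5)
e=s["eef_pos"];d=e[:2]-p[:2];c,q=np.cos(p[2]),np.sin(p[2]);print(e,s["ee_rot"],"local",c*d[0]+q*d[1],-q*d[0]+c*d[1])
for n,l in {"stop_top":[-.05,.103,.072],"window_left":[.078,.047,.061],"window_right":[.078,-.047,.061],"guard_plate":[.014,0,.082],"guard_fin":[.019,0,.095],"reset_left_top":[-.05,.03,.073],"reset_right_top":[-.05,-.03,.073]}.items():
    for nm,i in(("w",w),("s",f)): print(n,nm,proj(i,cw(p,l)).round(1),[(round(d["conf"],2),np.round(d["uv"],1).tolist()) for d in arm.mark_of(i,n)[:2]])
print("fingers side",proj(f,cw(p,[[-.05,.03,e[2]],[-.05,-.03,e[2]]])))
E
```

```text
[0.49581862 0.03351118 0.09991872] [3.14148768e+00 2.10821913e-04 1.45806135e-01] local -0.04959082990361355 -8.56930347949798e-05
stop_top w [[106.1 218. ]] [(0.56, [109.5, 217.7]), (0.48, [250.3, 114.6])]
stop_top s [[192.6 175.2]] [(0.64, [195.6, 172.9])]
window_left w [[177.9  12.8]] [(0.71, [177.0, 14.3]), (0.67, [107.4, 218.2])]
window_left s [[250.  175.6]] [(0.8, [251.2, 170.8]), (0.43, [270.2, 191.9])]
window_right w [[333.6  12.8]] [(0.67, [333.9, 11.7])]
window_right s [[270.3 196.1]] [(0.81, [271.0, 195.8])]
guard_plate w [[255.8 123.3]] [(0.56, [258.3, 121.2])]
guard_plate s [[236.2 186.3]] [(0.92, [235.4, 187.4])]
guard_fin w [[255.6 115.1]] [(0.56, [252.7, 117.9])]
guard_fin s [[238.1 181.1]] [(0.93, [238.9, 179.2]), (0.68, [218.5, 203.8])]
reset_left_top w [[212.2 218.5]] [(0.69, [212.0, 216.6])]
reset_left_top s [[205.6 190.7]] [(0.62, [205.6, 190.9])]
reset_right_top w [[299.9 218.5]] [(0.94, [298.6, 216.4])]
reset_right_top s [[217.3 205.1]] [(0.63, [218.9, 206.7]), (0.25, [271.1, 194.0])]
fingers side [[204.94008639 181.23484541]
 [216.83484637 195.42408664]]
```

View pics/e_side.png

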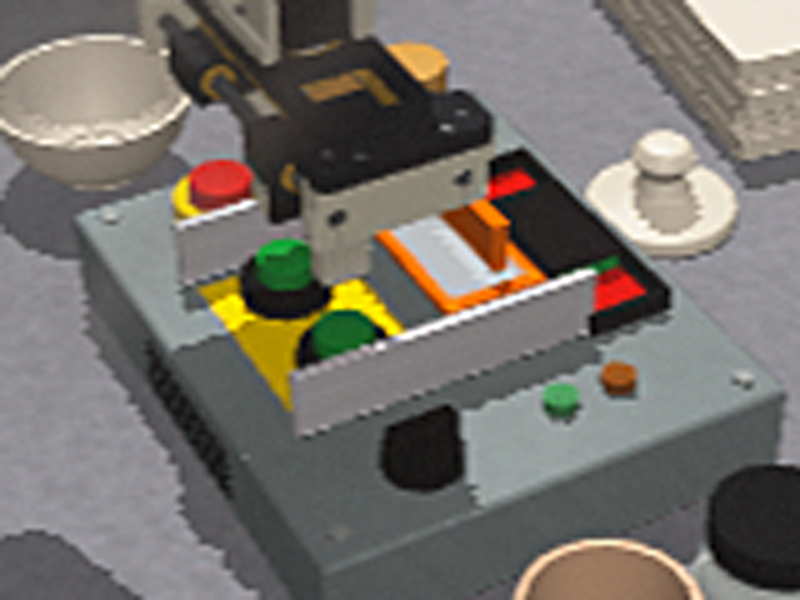

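View pics/e_wrist.png

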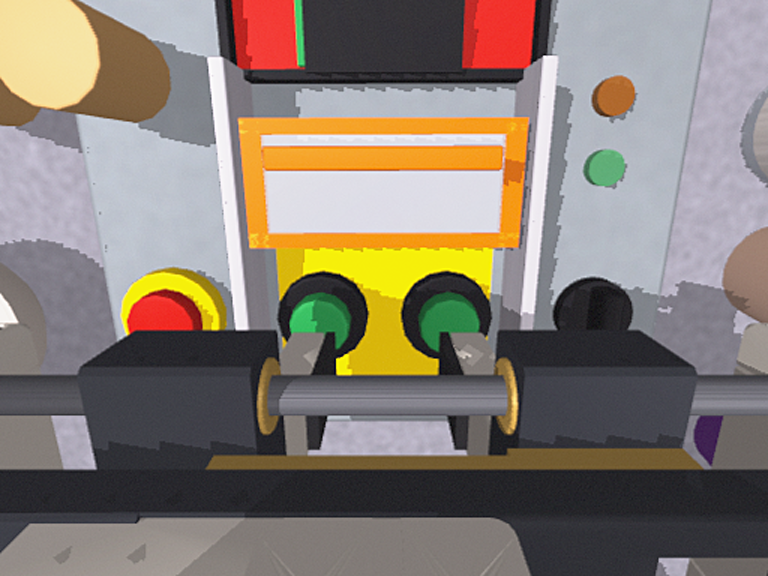

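The guard is fully open and both green buttons are uncovered, at wrist pixels (212,217) and (299,216). Both are within 2 px of prediction, and the fingers are centred on the pair. Now I press.

Request:
{"op": "carry_out", "data": {
  "commands": [
    [0,0,-0.2,0],
    [0,0,-0.4,0],
    [0,0,-0.52,0],
    [0,0,-0.6,0],
    [0,0,-0.68,0],
    [0,0,-0.74,0],
    [0,0,-0.76,0],
    [0,0,-0.76,0],
    [0,0,-0.76,0],
    [0,0,-0.76,0]
  ]
}}

```text
t: 12.65
eef_pos: [0.4954, 0.0333, 0.0657]
ee_rot: [3.141, -0.001, 0.147]
force: [-18.5, 1.8, 48.4]
width: 0.0403
gripper_force: 24.0
```

Request:
{"op": "carry_out", "data": {
  "commands": [
    [0,0,0.02,0],
    [0,0,0.025,0],
    [0,0,0.025,0],
    [0,0,0.025,0],
    [0,0,0.025,0],
    [0,0,0.025,0],
    [0,0,0.025,0],
    [0,0,0.025,0],
    [0,0,0.025,0],
    [0,0,0.025,0]
  ]
}}

```text
t: 13.9
eef_pos: [0.4953, 0.0333, 0.0659]
ee_rot: [3.141, -0.0, 0.147]
force: [-14.0, 1.8, 35.2]
width: 0.0401
gripper_force: 17.5
```

Request:
{"op": "carry_out", "data": {
  "commands": [
    [0,0,0,0],
    [0,0,0,0],
    [0,0,0,0],
    [0,0,0,0],
    [0,0,0,0],
    [0,0,0,0],
    [0,0,0,0],
    [0,0,0,0],
    [0,0,0,0],
    [0,0,0,0]
  ]
}}

```text
t: 15.15
eef_pos: [0.4953, 0.0333, 0.0659]
ee_rot: [3.141, -0.0, 0.147]
force: [-14.9, 1.3, 34.9]
width: 0.04
gripper_force: 17.5
```

```bash
python3 - <<'E'
from fit import *
w=arm.grab_frame("wrist");g=arm.grab_frame("side")
a=cv2.resize(w["pixels"][0:200,120:400],(800,571));b=cv2.resize(g["pixels"][140:260,150:310],(800,600),interpolation=cv2.INTER_CUBIC)
cv2.imwrite("pics/f.png",np.hstack([cv2.resize(a,(400,300)),cv2.resize(b,(400,300))])[:,:,::-1]); print(arm.get_state()["t"])
E
```

```text
15.25
```

View pics/f.png

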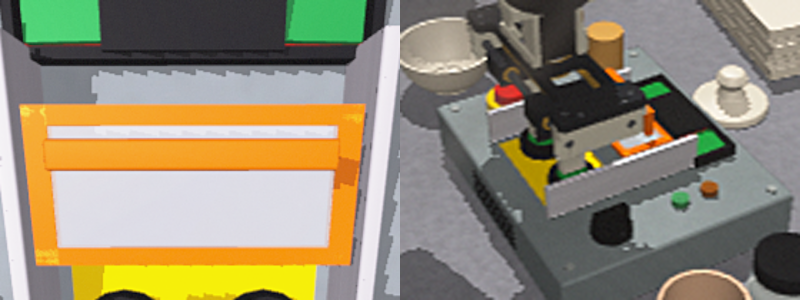

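Both windows look green in both views, with the guard still open. I hold a little longer for full travel, then rise straight up.

Request:
{"op": "carry_out", "data": {
  "commands": [
    [0,0,0,0],
    [0,0,0,0],
    [0,0,0,0],
    [0,0,0,0],
    [0,0,0,0],
    [0,0,0,0],
    [0,0,0,0],
    [0,0,0,0],
    [0,0,0,0],
    [0,0,0,0]
  ]
}}

```text
t: 16.5
eef_pos: [0.4953, 0.0333, 0.0659]
ee_rot: [3.141, -0.0, 0.147]
force: [-13.8, 1.0, 35.2]
width: 0.0403
gripper_force: 17.5
```

Request:
{"op": "carry_out", "data": {
  "commands": [
    [0,0,0,0],
    [0,0,0,0],
    [0,0,0.2,0],
    [0,0,0.5,0],
    [0,0,0.9,0],
    [0,0,1.4,0],
    [0,0,2,0],
    [0,0,2.6,0],
    [-0.3,0,3,0],
    [-0.5,0,3,0]
  ]
}}

```text
t: 17.75
eef_pos: [0.4712, 0.0339, 0.215]
ee_rot: [-3.141, -0.003, 0.146]
force: [-0.9, -0.1, -0.7]
width: 0.0404
gripper_force: 0.0
```

Request:
{"op": "carry_out", "data": {
  "commands": [
    [-0.5,0,0,0],
    [-0.5,0,0,0],
    [-0.5,0,0,0],
    [-0.5,0,0,0],
    [-0.5,0,0,0],
    [-0.5,0,0,0],
    [-0.5,0,0,0],
    [-0.5,0,0,0],
    [-0.5,0,0,0],
    [-0.5,0,0,0]
  ]
}}

```text
t: 19.0
eef_pos: [0.4457, 0.0335, 0.2134]
ee_rot: [-3.142, -0.0, 0.146]
force: [0.8, -0.7, 0.1]
width: 0.0401
gripper_force: 0.0
```

```bash
python3 - <<'E'
from fit import *
w=arm.grab_frame("wrist");save(w,"g.png",s=1.5); print(arm.get_state()["t"])
g=arm.grab_frame("side");W=w["pixels"].astype(int)
for nm,i in(("w",w),("s",g)):
    p=np.load("pose.npy")
    for sy in(1,-1):
        m=np.zeros((384,512),np.uint8);y=[.0325,.0615]
        cv2.fillPoly(m,[proj(i,cw(p,[[.06,sy*y[0],.061],[.096,sy*y[0],.061],[.096,sy*y[1],.061],[.06,sy*y[1],.061]])).round().astype(np.int32)],1)
        q=i["pixels"][m>0].astype(int);print(nm,sy,"green",((q[:,1]>q[:,0]+40)).mean().round(2),"red",((q[:,0]>q[:,1]+60)).mean().round(2))
E
```

```text
19.05
w 1 green 0.86 red 0.02
w -1 green 0.84 red 0.02
s 1 green 0.51 red 0.12
s -1 green 0.47 red 0.03
```

View pics/g.png

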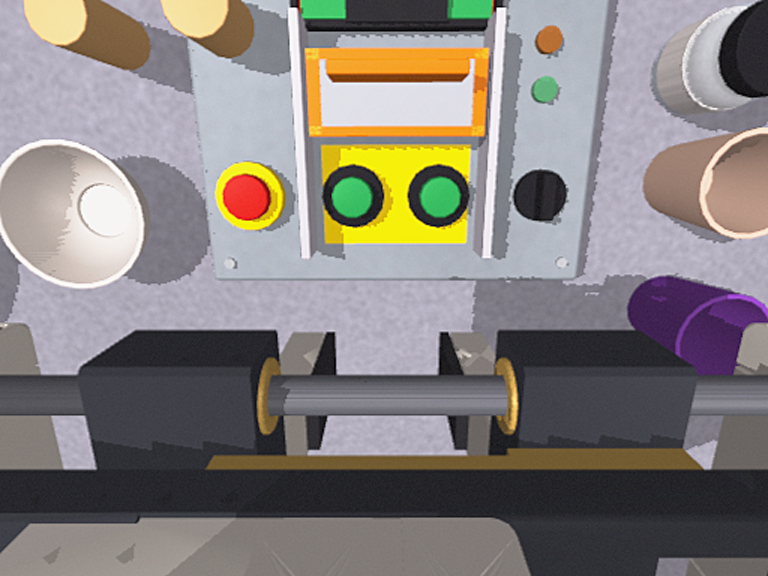

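The buttons are up, the guard is open, and the visible parts of the windows are green. The side view's 12% red on the left window needs one check.

```bash
python3 - <<'E'
from fit import *
g=arm.grab_frame("side");t=arm.grab_frame("top")
a=cv2.resize(g["pixels"][155:215,230:290],(400,400),interpolation=cv2.INTER_CUBIC);b=cv2.resize(t["pixels"][165:205,210:280],(400,400),interpolation=cv2.INTER_CUBIC)
cv2.imwrite("pics/h.png",np.hstack([a,b])[:,:,::-1])
E
```

```text
(no output)
```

View pics/h.png

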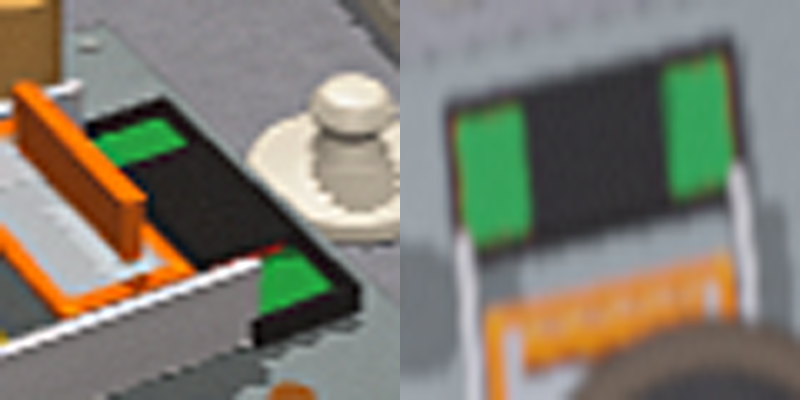

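The red was the orange fin in front of the window. Both windows are fully green, the guard is open, and the arm is clear. I hand in.

```bash
python3 -c "
from station import arm
print(arm.job_done())"
```

```text
the job is handed in; nothing more can be done
None
```

I pushed the guard to its end stop, pressed both green buttons down together until both indicator windows showed green, then released them and moved clear with the guard open; the job was handed in at about 19 s, and no verdict was returned.

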